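# Count along the hall rack and slide the pillbox into the third gap

### The arm

A 7-joint arm with a two-finger parallel gripper is mounted at the origin on the work surface. World frame = base frame: x ahead of the robot, y to its left, z up, the work surface at z = 0. Lengths are in m, angles in rad, forces in N, time in s.
With the tool pointing down it reaches from about 0.425 to 0.875 m from the base axis. Payload 4.7 kg.
Tool frame: the origin (TCP) lies on the centre line of the jaws, within the pads' length; the fingertips stand 22 mm ahead of it and the grasp point (between the pads) lies 3 mm ahead of it; z points along the fingers, y is the direction in which the jaws open and shut (so a half turn about z gives the same grasp; the last joint's range is limited). The gripper opens to 87 mm and grips with 3 to 60 N. Pads are 19 mm wide; open, the fingers measure 117 mm over their backs; the gripper's body (75 mm by 190 mm) begins 51 mm behind the grasp point.
Start: joints at [1.128, 0.321, -0.07, 1.45, 0.023, 1.371, -0.057], TCP at [0.287, -0.583, 0.245] pointing down, gripper open.
Joint ranges: [-2.86, 2.86], [-0.3, 2.09], [-1.38, 1.24], [0.06, 2.45], [-1.56, 4.7], [0.09, 2.05], [-2.69, 2.69]. Speed limits (rad/s): [2.57, 2.57, 3.14, 3.14, 3.14, 3.14, 3.14].

### API

Orientations are given as a rotation vector (axis times angle).
In Python, from bench import ctrl, imaging, close_job, finder gives the robot as it stands. The module is installed in compiled form; this text tells all that it offers.
- The arm moves only by the shell command python3 -m jog 'ROWS' [FORCE]. ROWS is JSON, a list that holds one entry, the list of rows, each a list of 7 numbers: the shift along the tool's x, y, z in cm, then the turn, a rotation vector about the tool's x, y, z in degrees, then the finger opening in cm, from 0 to 8.7. In form: [[[dx, dy, dz, ax, ay, az, claw], ...]]. A call has 1 to 12 rows; each row shifts and turns the commanded pose from where the row before left it, along the tool's axes as they then stand; what a row does not reach is not made up. A row lasts 1/10 s, in which the tool goes at most 50 mm and 8.59 degrees, less where a joint would pass 70% of its speed; a pose out of reach is approached as far as the arm can. A call is refused whole if a number of a shift passes 5 or a number of a turn 8.59, either way. A call with a gripper value outside its range is refused whole. The fingers move at their own pace and stop on an object; FORCE is the grip in N (left out, the last holds). Time passes only in rows, so rows that do not move let the fingers close. It gives the time, the measured TCP pose, the force and the opening at its end, in the units of the state.
- ctrl.get_state(): the state, without advancing time (a new reading comes with each control period).
- imaging.get_image(name): name is "side" or "top"; returns a dict with "frame" (420x560x3 uint8, red, green, blue), "intrinsics" (3x3 intrinsics, pixels), "pose" (4x4, takes a point from camera to world coordinates). Camera axes: x right, y down, z forward; pixel columns grow to the right and rows downward; lengths in m; the calibration is good to about 2 mm. A picture is of the moment at which its call begins. There is no depth.
- close_job(): hands the job in, once; it reports no verdict.
Trained networks look in the newest picture that a camera, given by its name, has taken for a name from the list of things; names that differ only in an ending like _2 or _b are one class to them, and where a whole thing is asked for, a point or a joint stands for the part that bears it (a point fixed in the world has none). Each returns a list of dicts, best first, with "conf" (0 to 1); they miss things now and then, are a little off and sometimes report something else, mostly with a low value. They report only what shows in the picture. A call takes as long as a camera call. They do not tell look-alikes from the thing itself.
- finder.trace(label, camera): "region" (420x560 bool, what is visible of it) and "point" ([row, column] as shares, 0 to 1, of the picture: columns of its width, rows of its height, amid what is visible of it).
- finder.spot_point(label, camera): "point" ([row, column] as shares, 0 to 1, of the picture: columns of its width, rows of its height: a listed point, or the origin of a listed thing).
The state is a dict: "time": time; "joint_positions": joint angles; "qd": joint speeds; "joint_torque": joint torques, N m; "position": TCP position; "tool_rot": TCP orientation; "ft_force": force on the tool from outside, world axes, zero at the start; "torque": the same for the moment, N m; "grip_width": opening from 0.0 (shut) to 1.0 (fully open).
Only numpy, scipy, OpenCV 4.12 (cv2) and the standard library are available. Lean on these libraries where they do the work, as an engineer would, in place of code of your own. Each camera call takes 0.05 s, during which the arm holds its last target. There are 200 camera calls.

### The job

Each person in the house has a gap in the wooden rack on the ledge, counted from the end of its rail that carries the turned knob. With a fingertip count along the top of the rail from that end, touching the rail above the first, the second and then the third gap and going no further along, and only then push the yellow pillbox across the ledge into that third gap until it is fully home against the back board. Slide it without lifting or tipping it, and leave everything else where it is.

Things in the scene. Friction and masses are not known exactly. Their poses are not given: they have to be found in the camera images.
- rack: Fixed rigid wooden rack. Origin on the ledge, mid-front; +x points into the gaps (away from robot), y along the rack. 7 dividers, 6 mm thick, 38 mm high, at y = -156 to 156 every 52 mm, from x = 0 (round noses) to the back, leave 6 gaps 46 mm clear, centres y = -130, -78, -26, 26, 78, 130. Gaps have no floor (ledge runs on) and open to the front.
- rail_mid (a point): Middle of the rail's flat top, 46 mm above the ledge, at rack x = 6, y = 0 mm; axes as the rack. The rail is a bar 12 mm wide (rack x = 0 to 12), 8 mm thick, from y = -179 to 179 mm across the dividers' front ends. A touch is placed by the middle between the fingertips, so keep the fingers shut and pointing down.
- back_mid (a point): Middle of the back board's front face where it meets the ledge, at rack x = 44, y = 0 mm; axes as the rack. The board is 60 mm high. A pillbox fully home touches it: its centre is at rack x = 17 mm and its near end stands 10 mm proud of the rack's front, so fingers need not enter the gap.
- finial: Turned wooden knob, 24 mm across, 36 mm tall, fixed on the rail's top (origin: centre of its foot) at rack x = 6 mm and y = either +170 or -170 mm: the end to count from. Along the rail the first gap's centre is 40 mm from it, the second's 92 mm, the third's 144 mm.
- flat_cap: Flat wooden disc, 12 mm across, 3 mm thick, fixed on the rail's other end, 340 mm from the knob; origin at its foot, on the rail's top.
- pillbox_mid (a point): Centre (half-way up, 11 mm above the ledge) of the loose yellow plastic flip-top pillbox: 54 mm long (its x), 34 mm wide (its y), 22 mm tall, 40 to 85 g. It lies flat in front of the rack, its +x (hinge) end towards the gaps within 0.4 rad. A tab at its -x end, 2 mm, is look only.
- spool: Loose wooden spool, 32 mm across, 30 mm tall, standing in one of the rack's end gaps. Bystander; origin under its centre.
- padlock: Loose brass padlock, 30 mm wide and 35 mm tall, standing in the other end gap. Bystander; origin under its centre.
- flask_lid: Loose stainless steel flask lid, 50 mm across, 40 mm tall, on the ledge in front of one end of the rack. Bystander; origin under its centre.
- keys: Three loose keys on a steel split ring, about 90 mm across, 5 mm tall, lying in front of the other end of the rack. Bystander; origin at the ring's centre.
- bowl: Round ceramic key bowl, 130 mm across, 50 mm tall, on the left of the rack. Bystander; origin under its centre.
Things that resemble listed ones, but are neither listed nor needed, are in the scene too. Of the things that look like the part that bears pillbox_mid, take the one that is farthest to the robot's left at the start.

How it is judged:
On the way, in this order (a step that is already met when the one before it is completed fails the run):
1. a fingertip touches the rail above the first gap from the knob, the pillbox not yet pushed (contact force between the fingers and rack above 0.2 N and height (world z) of the grasp point above 0.044 m and horizontal distance between the grasp point and finial between 0.012 and 0.06 m and distance of pillbox_mid from where it was at the start of the episode below 0.015 m), for 0.05 s.
2. a fingertip touches the rail above the second gap from the knob, the pillbox not yet pushed (contact force between the fingers and rack above 0.2 N and height (world z) of the grasp point above 0.044 m and horizontal distance between the grasp point and finial between 0.066 and 0.112 m and distance of pillbox_mid from where it was at the start of the episode below 0.015 m), for 0.05 s.
3. a fingertip touches the rail above the third gap from the knob, the pillbox not yet pushed (contact force between the fingers and rack above 0.2 N and height (world z) of the grasp point above 0.044 m and horizontal distance between the grasp point and finial between 0.118 and 0.164 m and distance of pillbox_mid from where it was at the start of the episode below 0.015 m), for 0.05 s.
4. the pillbox is home in the third gap (((y of finial in the frame of rack above 0 m and y of pillbox_mid in the frame of rack between 0.011 and 0.041 m) or (y of finial in the frame of rack below 0 m and y of pillbox_mid in the frame of rack between -0.041 and -0.011 m)) and x of pillbox_mid in the frame of rack above 0.01 m and angle between the x axis of pillbox_mid and the x axis of rack, either way round below 0.25 rad and angle between pillbox_mid's own z axis and vertical below 0.1 rad and height (world z) of pillbox_mid below 0.015 m), for 0.2 s.
At the end, for the whole second after the job is handed in: The pillbox lies flat on the ledge and at rest inside the third gap counted from the knob, its centre between that gap's two dividers and its hinge end within 7 mm of the back board, turned less than 0.25 rad from square (all of step 4 and linear speed of pillbox below 0.02 m/s); the robot touches nothing.
It fails at once if the pillbox is lifted (height (world z) of pillbox_mid above 0.021 m).
It fails at once if the pillbox is tipped (angle between pillbox_mid's own z axis and vertical above 0.4 rad).
It fails at once if the fingers touch the rack beyond the third gap (contact force between the fingers and rack above 0.2 N and horizontal distance between the grasp point and finial above 0.18 m).
It fails at once if the spool, padlock, flask lid, keys or bowl is moved by more than 20 mm (distance of any of spool, padlock, flask_lid, keys, bowl from where it was at the start of the episode above 0.02 m).
It also fails if it takes over 64 s, if anything falls off the work surface, if the arm or the gripper's body presses on something with over 40 N, if the wrist force passes 120 N, or if a joint passes its speed limit or range.

## Working session

There is one attempt and no reset: what is moved stays moved. The work goes in short steps, Python scripts to look and compute and a shell command to move; the robot and the scene stay as the last step left them, time stands still between calls to the robot, and variables do not carry over. Pictures are saved under pics/ and viewed, about 8 in all and at most 12, crops included, and the job is handed in when it is done.

```bash
mkdir -p pics
cat > h.py <<'E'
import numpy as np, cv2
from bench import ctrl, imaging, finder
from scipy.spatial.transform import Rotation as R
def ray(im,pt):
    h,w=420,560; v=np.linalg.inv(np.array(im["intrinsics"]))@[pt[1]*w,pt[0]*h,1]
    P=np.array(im["pose"]); return P[:3,3],P[:3,:3]@v
def onz(im,pt,z):
    o,d=ray(im,pt); return o+d*(z-o[2])/d[2]
def proj(im,p):
    P=np.array(im["pose"]); c=P[:3,:3].T@(np.array(p)-P[:3,3]); q=np.array(im["intrinsics"])@c; return q[:2]/q[2]
E
python3 - <<'E'
from h import *
s=ctrl.get_state(); print({k:np.round(v,3) for k,v in s.items()})
Z=dict(rail_mid=.046,back_mid=0,finial=.046,flat_cap=.046,pillbox_mid=.011,spool=0,padlock=0,flask_lid=0,keys=0,bowl=0,rack=0)
for c in("top","side"):
    im=imaging.get_image(c); cv2.imwrite(f"pics/{c}0.png",im["frame"][...,::-1]); print(c,np.round(im["pose"],3).tolist())
    for n,z in Z.items():
        for r in finder.spot_point(n,c)[:4]:
            p=r["point"]; print(n,round(r["conf"],2),np.round([p[1]*560,p[0]*420]),np.round(onz(im,p,z),4))
E
```

```text
{'time': np.float64(0.0), 'joint_positions': array([ 1.128,  0.322, -0.07 ,  1.452,  0.023,  1.371, -0.057]), 'qd': array([ 0.   ,  0.002, -0.   , -0.001,  0.   , -0.   ,  0.001]), 'joint_torque': array([-0.0000e+00, -4.9128e+01, -4.0400e-01, -3.1253e+01, -6.4000e-02,
        4.4000e-02,  0.0000e+00]), 'position': array([ 0.286, -0.583,  0.243]), 'tool_rot': array([-3.058e+00, -7.110e-01,  1.000e-03]), 'ft_force': array([ 0.456, -0.08 , -0.351]), 'torque': array([ 0.023, -0.059,  0.033]), 'grip_width': np.float64(1.002)}
top [[0.027, -0.984, 0.174, 0.383], [-0.999, -0.023, 0.026, 0.085], [-0.021, -0.174, -0.984, 1.019], [0.0, 0.0, 0.0, 1.0]]
rail_mid 0.68 [327. 190.] [0.5967 0.0015 0.046 ]
back_mid 0.9 [325. 179.] [0.6355 0.0046 0.    ]
back_mid 0.19 [326. 201.] [0.5764 0.0011 0.    ]
finial 0.61 [392. 177.] [ 0.6341 -0.1679  0.046 ]
pillbox_mid 0.79 [376. 270.] [ 0.3926 -0.1297  0.011 ]
pillbox_mid 0.71 [408. 253.] [ 0.4409 -0.2124  0.011 ]
pillbox_mid 0.61 [335. 241.] [ 0.466  -0.0236  0.011 ]
spool 0.47 [376. 180.] [ 0.6361 -0.1352  0.    ]
spool 0.47 [163. 243.] [0.4505 0.4362 0.
[... 422 characters left out ...]
ack_mid 0.69 [361. 241.] [0.6298 0.0013 0.    ]
finial 0.75 [437. 271.] [ 0.6326 -0.1696  0.046 ]
flat_cap 0.59 [285. 201.] [0.563  0.1644 0.046 ]
flat_cap 0.24 [301. 218.] [0.5499 0.1015 0.046 ]
pillbox_mid 0.97 [389. 367.] [ 0.4311 -0.2224  0.011 ]
pillbox_mid 0.73 [171. 182.] [0.4377 0.4298 0.011 ]
pillbox_mid 0.63 [331. 339.] [ 0.3999 -0.1268  0.011 ]
pillbox_mid 0.57 [311. 280.] [ 0.4674 -0.0132  0.011 ]
spool 0.55 [409. 272.] [ 0.6342 -0.1171  0.    ]
padlock 0.61 [304. 219.] [0.5892 0.1314 0.    ]
flask_lid 0.74 [245. 222.] [0.4867 0.2093 0.    ]
keys 0.57 [438. 327.] [ 0.5639 -0.2295  0.    ]
bowl 0.64 [174. 181.] [0.4531 0.4421 0.    ]
rack 0.96 [351. 255.] [ 0.5845 -0.0119  0.    ]
```

Run:
```python
import cv2,numpy as np
a=cv2.resize(cv2.imread("pics/top0.png")[150:300,220:440],None,fx=3.6,fy=3.6,interpolation=cv2.INTER_CUBIC)
cv2.imwrite("pics/t1.png",a)
```

```text
(no output)
```

View pics/t1.png

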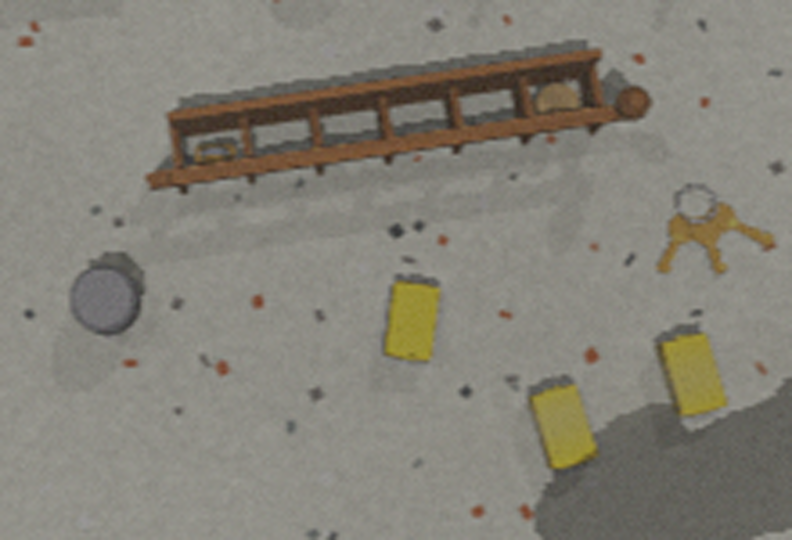

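View pics/side0.png

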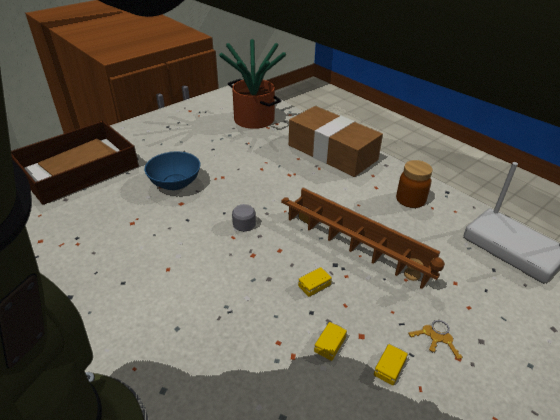

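Seen in the top view (full-frame pixels), three yellow boxes could be the pillbox: (335,241), (376,270) and (408,253). The one meant is (335,241). It lies farthest left at y≈-0.02, and the others are at -0.13 and -0.22. The enlarged crop confirms it. The knob is at the rack's right end, (392,177), with the spool beside it. The rack's yaw is about 0.21 rad.

```bash
python3 - <<'E'
from h import *
im=imaging.get_image("side")
for n,p in dict(jarbase=(413,205),jartop=(418,165),post=(498,215)).items(): print(n,onz(im,(p[1]/420,p[0]/560),0))
im=imaging.get_image("top")
for c in("top","side"):
    im=imaging.get_image(c)
    for r in finder.trace("pillbox_mid",c)[:4]:
        cn,_=cv2.findContours(r["region"].astype(np.uint8),0,1); cn=max(cn,key=len)[:,0,:]
        w=np.array([onz(im,((q[1]+.5)/420,(q[0]+.5)/560),.022 if c=="top" else .011)[:2] for q in cn])
        rc=cv2.minAreaRect((w*1000).astype(np.float32)); print(c,np.round(r["conf"],2),rc)
    for s in(-130,-78,-26):
        p=np.array([.597,0,.046])+s/1000*np.array([-.2065,.978,0]); print(s,proj(im,p))
E
python3 -m jog '[[[4.2,-2.17,0.6,0,0,0,0],[4.2,-2.17,0.6,0,0,0,0],[4.2,-2.17,0.6,0,0,0,0],[4.2,-2.17,0.6,0,0,0,0],[4.2,-2.17,0.6,0,0,0,0],[4.2,-2.17,0.6,0,0,0,0]]]' 5
```

```text
jarbase [0.81457091 0.00200742 0.        ]
jartop [0.9629891  0.09210868 0.        ]
post [ 0.92995025 -0.14630614  0.        ]
top 0.81 ((436.9624328613281, -218.35043334960938), (54.66399002075195, 38.89115524291992), 14.197583198547363)
top 0.73 ((395.94329833984375, -127.69931030273438), (54.652652740478516, 35.949893951416016), 19.622743606567383)
top 0.53 ((470.58831787109375, -19.184228897094727), (54.81262969970703, 33.94670867919922), 0.07954981923103333)
-130 [376.65485639 180.4915057 ]
-78 [357.1234894  184.08680712]
-26 [337.56990843 187.68619765]
side 0.94 ((437.5439453125, -222.39276123046875), (70.91504669189453, 38.1009407043457), 16.71536636352539)
side 0.63 ((398.4458923339844, -128.50433349609375), (67.14422607421875, 37.6468505859375), 16.947265625)
side 0.58 ((470.9503173828125, -19.74755096435547), (46.46247100830078, 64.74127197265625), 82.94667053222656)
-130 [414.82978199 260.34690737]
-78 [389.3770186  248.68486981]
-26 [365.22083065 237.61690179]
time: 2.1
position: [0.4563, -0.3538, 0.2087]
tool_rot: [3.059, 0.711, 0.001]
ft_force: [0.2, -0.5, -0.2]
grip_width: 0.542
```

```bash
python3 -m jog '[[[4.17,-2.16,0.9,0,0,0,0],[4.17,-2.16,0.9,0,0,0,0],[4.17,-2.16,0.9,0,0,0,0],[4.17,-2.16,0.9,0,0,0,0],[4.17,-2.16,0.9,0,0,0,0],[4.17,-2.16,0.9,0,0,0,0],[0,0,0,0,0,7.15,0],[0,0,0,0,0,7.15,0],[0,0,1.5,0,0,0,0],[0,0,1.5,0,0,0,0],[0,0,0,0,0,0,0],[0,0,0,0,0,0,0]]]'
python3 - <<'E'
from h import *
s=ctrl.get_state(); print(R.from_rotvec(s["tool_rot"]).as_matrix().round(3),s["position"])
im=imaging.get_image("side");f=im["frame"][...,::-1]
cv2.imwrite("pics/s2.png",cv2.resize(f[150:350,250:500],None,fx=3,fy=3,interpolation=cv2.INTER_CUBIC))
E
```

```text
time: 3.3
position: [0.622, -0.129, 0.1234]
tool_rot: [-3.124, -0.326, 0.003]
ft_force: [0.2, -0.9, 0.9]
grip_width: 0.009
[[ 0.978  0.206 -0.002]
 [ 0.206 -0.978  0.   ]
 [-0.002 -0.001 -1.   ]] [ 0.62196043 -0.12903942  0.12336607]
```

View pics/s2.png

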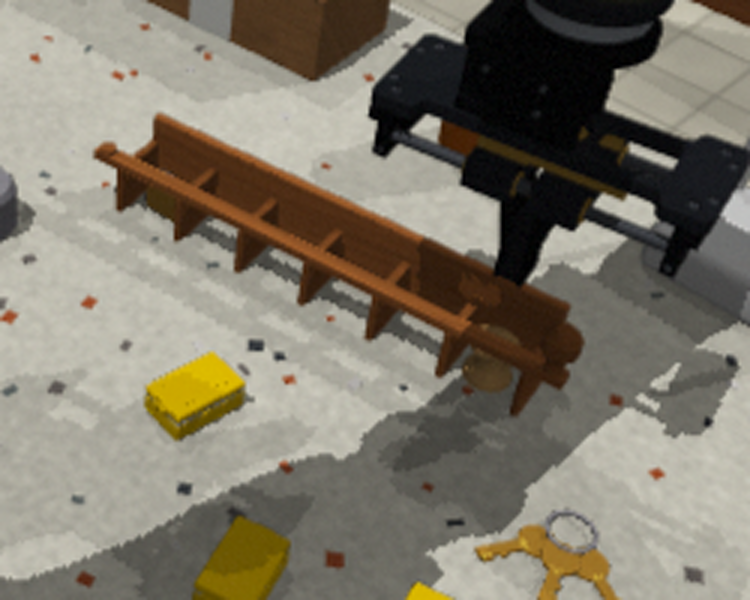

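The view shows the shut fingers hanging over the first gap, with the tips at about (510,275) in the crop. The knob is clear of them at (560,345). Going down to touch.

```bash
python3 -m jog '[[[0,0,2.5,0,0,0,0],[0,0,2.0,0,0,0,0],[0,0,0.5,0,0,0,0],[0,0,0.2,0,0,0,0],[0,0,0.2,0,0,0,0],[0,0,0.2,0,0,0,0],[0,0,0,0,0,0,0],[0,0,0,0,0,0,0]]]'
```

```text
time: 4.15
position: [0.6231, -0.1288, 0.0691]
tool_rot: [3.124, 0.325, 0.001]
ft_force: [0.2, -0.1, 0.2]
grip_width: 0.007
```

```bash
python3 -m jog '[[[0,0,0.2,0,0,0,0],[0,0,0.1,0,0,0,0],[0,0,0,0,0,0,0]]]'
```

```text
time: 4.45
position: [0.6233, -0.1288, 0.0684]
tool_rot: [3.124, 0.325, 0.002]
ft_force: [-4.8, 0.6, 12.9]
grip_width: 0.007
```

Contact at 12.9 N over the first gap. Next I hold briefly, lift, go on 52 mm and touch the second.

```bash
python3 -m jog '[[[0,0,0,0,0,0,0],[0,0,-1.5,0,0,0,0],[0,-2.6,0,0,0,0,0],[0,-2.6,0,0,0,0,0],[0,0,0,0,0,0,0],[0,0,1.0,0,0,0,0],[0,0,0.3,0,0,0,0],[0,0,0.2,0,0,0,0],[0,0,0,0,0,0,0],[0,0,0,0,0,0,0]]]'
```

```text
time: 5.45
position: [0.6124, -0.0786, 0.0684]
tool_rot: [3.125, 0.322, -0.0]
ft_force: [-7.0, 2.2, 18.5]
grip_width: 0.008
```

```bash
python3 -m jog '[[[0,0,0,0,0,0,0],[0,0,-1.5,0,0,0,0],[0,-2.6,0,0,0,0,0],[0,-2.6,0,0,0,0,0],[0,0,0,0,0,0,0],[0,0,1.0,0,0,0,0],[0,0,0.3,0,0,0,0],[0,0,0.2,0,0,0,0],[0,0,0,0,0,0,0],[0,0,0,0,0,0,0]]]'
```

```text
time: 6.45
position: [0.6018, -0.0284, 0.0683]
tool_rot: [3.124, 0.321, -0.0]
ft_force: [-8.7, 2.5, 20.9]
grip_width: 0.005
```

Third touch registered, about 144 mm from the knob. Now I go up and back over the near end of the pillbox, turning to its yaw with the fingers opening.

```bash
python3 -m jog '[[[0,0,0,0,0,0,0],[0,0,-3,0,0,0,0],[0,0,-3,0,0,0,0],[-3.67,-1.03,0,0,0,0,0],[-3.67,-1.03,0,0,0,0,0],[-3.67,-1.03,0,0,0,0,6],[-3.67,-1.03,0,0,0,0,6],[0,0,0,0,0,6.8,6],[0,0,0,0,0,6.8,6],[0,0,2,0,0,0,6],[0,0,2,0,0,0,6],[0,0,0,0,0,0,6]]]' 3
python3 - <<'E'
from h import *
s=ctrl.get_state(); print(R.from_rotvec(s["tool_rot"]).as_matrix().round(3),s["position"],s["grip_width"])
im=imaging.get_image("side");f=im["frame"][...,::-1]
cv2.imwrite("pics/s3.png",cv2.resize(f[150:350,230:430],None,fx=3,fy=3,interpolation=cv2.INTER_CUBIC))
for r in finder.spot_point("pillbox_mid","side"): print(r["conf"],onz(im,r["point"],.011))
E
```

```text
time: 7.65
position: [0.4469, -0.0184, 0.0828]
tool_rot: [-3.141, 0.051, 0.009]
ft_force: [-0.4, 0.9, -0.4]
grip_width: 0.559
[[ 0.999 -0.033 -0.006]
 [-0.033 -0.999  0.   ]
 [-0.006 -0.    -1.   ]] [ 0.44693081 -0.01838374  0.08281509] 0.5586629687387858
0.92 [ 0.46826253 -0.01325256  0.011     ]
0.91 [ 0.40233889 -0.12796394  0.011     ]
0.63 [ 0.43614992 -0.22164213  0.011     ]
```

View pics/s3.png

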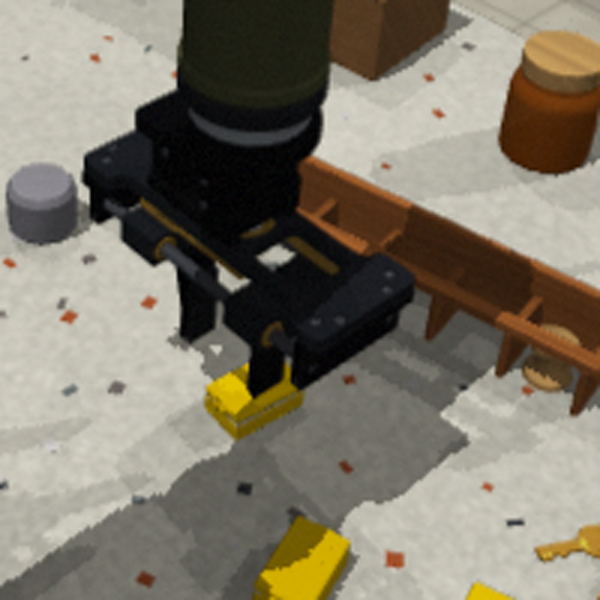

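The fingers straddle the near part of the pillbox in the crop, at (200,320) and (265,380). Going down, then closing gently.

```bash
python3 -m jog '[[[0,0,0,0,0,0,6],[0,0,2,0,0,0,6],[0,0,2,0,0,0,6],[0,0,1.5,0,0,0,6],[0,0,0,0,0,0,6],[0,0,0,0,0,0,3],[0,0,0,0,0,0,3],[0,0,0,0,0,0,3],[0,0,0,0,0,0,3]]]' 4
python3 - <<'E'
from h import *
for c in("side","top"):
    im=imaging.get_image(c);f=im["frame"][...,::-1]
    for r in finder.spot_point("pillbox_mid",c): print(c,r["conf"],onz(im,r["point"],.011))
s=ctrl.get_state(); print(R.from_rotvec(s["tool_rot"]).as_matrix().round(3),s["position"],s["grip_width"])
E
```

```text
time: 8.65
position: [0.4498, -0.0169, 0.0313]
tool_rot: [3.141, -0.047, 0.002]
ft_force: [0.0, 0.0, 0.6]
grip_width: 0.411
side 0.71 [ 0.4368113  -0.22322609  0.011     ]
side 0.7 [ 0.40327664 -0.11930356  0.011     ]
[[ 1.    -0.03   0.001]
 [-0.03  -1.    -0.   ]
 [ 0.001  0.    -1.   ]] [ 0.44979891 -0.01690372  0.03114586] 0.3987512190776856
```

```bash
python3 -m jog '[[[0,0,0,0,0,0,3],[0,0,0,0,0,-4.5,3],[0,0,0,0,0,-4.5,3],[0,0,0,0,0,-4.6,3],[1,0.8,0,0,0,0,3],[1,0.8,0,0,0,0,3],[1,0.8,0,0,0,0,3],[1,0.8,0,0,0,0,3],[1,0.8,0,0,0,0,3],[1,0,0,0,0,0,3],[1,0,0,0,0,0,3],[0,0,0,0,0,0,3]]]'
python3 - <<'E'
from h import *
s=ctrl.get_state(); M=R.from_rotvec(s["tool_rot"]).as_matrix(); print(M.round(3),s["position"],s["grip_width"])
for c in("side","top"):
    im=imaging.get_image(c);f=im["frame"][...,::-1]
    for n,z in(("pillbox_mid",.011),("finial",.046),("flat_cap",.046),("rail_mid",.046),("back_mid",0)):
      for r in finder.spot_point(n,c)[:3]: print(c,n,round(r["conf"],2),onz(im,r["point"],z).round(4))
    if c=="side":
      f=f.copy();cv2.imwrite("pics/s4.png",cv2.resize(f[170:330,260:460],None,fx=3.8,fy=3.7,interpolation=cv2.INTER_CUBIC))
E
```

```text
time: 10.05
position: [0.5278, -0.0407, 0.0305]
tool_rot: [-3.124, -0.326, -0.003]
ft_force: [1.4, 0.7, 0.3]
grip_width: 0.39
[[ 0.978  0.207  0.002]
 [ 0.207 -0.978  0.001]
 [ 0.002 -0.    -1.   ]] [ 0.52775639 -0.04067093  0.03046128] 0.3904072031608959
side pillbox_mid 0.81 [ 0.5398 -0.0282  0.011 ]
side pillbox_mid 0.77 [ 0.3959 -0.1227  0.011 ]
side pillbox_mid 0.68 [ 0.4328 -0.2185  0.011 ]
side finial 0.46 [ 0.6241 -0.1751  0.046 ]
side flat_cap 0.34 [0.5742 0.1721 0.046 ]
side back_mid 0.92 [0.6307 0.0026 0.    ]
top finial 0.23 [0.451  0.4102 0.046 ]
top rail_mid 0.64 [ 0.5899 -0.0038  0.046 ]
top back_mid 0.89 [ 0.6326 -0.0023  0.    ]
```

View pics/s4.png

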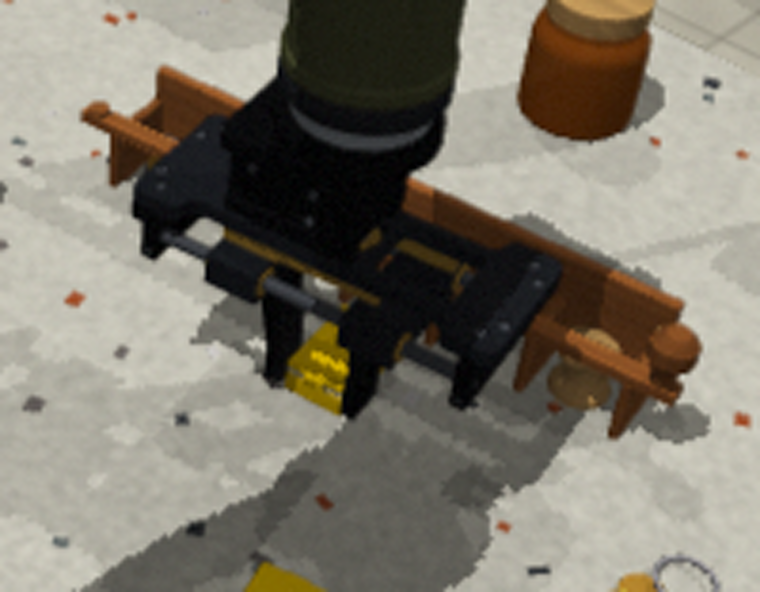

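The box is held between the fingers (crop about (320,370)) and lined up with the rack. I check the gap line once against the dividers in the first top picture.

Run:
```python
from h import *
im=imaging.get_image("top")
f=cv2.imread("pics/top0.png")
big=cv2.resize(f[165:215,255:405],None,fx=5.2,fy=5.2,interpolation=cv2.INTER_CUBIC)
o=np.array([.597,0])-.006*np.array([.978,.2065])
for i in range(-3,4):
    for z,x,c in((0,0,(0,255,0)),(.046,.0,(255,0,0)),(.06,.044,(0,0,255))):
        q=proj(im,[*(o+x*np.array([.978,.2065])+i*.052*np.array([-.2065,.978])),z])
        cv2.circle(big,tuple(int(v) for v in (q+.5-[255,165])*5.2),3,c,-1)
cv2.imwrite("pics/t5.png",big)
```

```text
(no output)
```

View pics/t5.png

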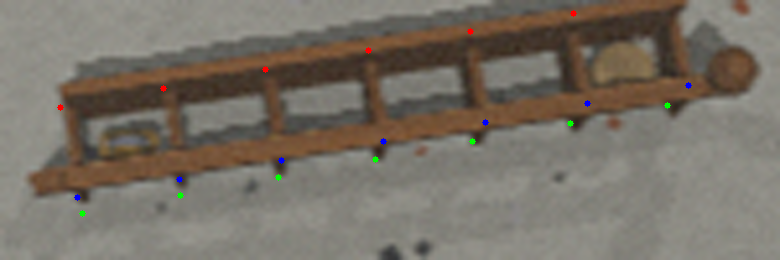

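Run:
```python
from h import *
im=imaging.get_image("top")
def w(x,y,z): return onz(im,((y/5.2+165)/420,(x/5.2+255)/560),z)[:2]
A=np.array([w(x,y,0) for x,y in((82,198),(181,183),(281,169),(380,154),(479,138),(577,125),(675,110))])
print("noses",A.round(4).tolist(),np.linalg.norm(A[0]-A[-1]))
d=(A[0]-A[-1]);print("mean",A.mean(0),"yaw",np.arctan2(-d[0],d[1]))
# back board top front edge
b=w(62,92,.06),w(683,6,.06);d=b[0]-b[1];print("back",b,np.arctan2(-d[0],d[1]))
r=w(33,191,.046),w(700,93,.046);d=r[0]-r[1];print("railfront",r,np.arctan2(-d[0],d[1]))
print("knob", w(731,70,.066))
# side
s=imaging.get_image("side")
for p in((285,201),(437,271)): print(onz(s,(p[1]/420,p[0]/560),.046))
```

```text
noses [[0.5659, 0.1505], [0.575, 0.0989], [0.5837, 0.0467], [0.5929, -0.0049], [0.6026, -0.0566], [0.6107, -0.1078], [0.6199, -0.1591]] 0.3142762961608033
mean [ 0.59292841 -0.00460563] yaw 0.1726646517295832
back (array([0.60842657, 0.15844966]), array([ 0.65907491, -0.14962475])) 0.16294534332083893
railfront (array([0.56059089, 0.17226681]), array([ 0.61816049, -0.16065099])) 0.1712310117204951
knob [ 0.62526621 -0.17099399]
[0.56197273 0.16398931 0.046     ]
[ 0.6316865  -0.17001713  0.046     ]
```

Run:
```python
from h import *
out=[]
for c,(r0,r1,c0,c1) in(("top",(165,215,255,405)),("side",(180,290,270,450))):
    im=imaging.get_image(c); f=cv2.imread(f"pics/{c}0.png"); k=780/(c1-c0) if c=="top" else 780/(c1-c0)*.75
    big=cv2.resize(f[r0:r1,c0:c1],None,fx=k,fy=k,interpolation=cv2.INTER_CUBIC)
    if c=="side": big=cv2.copyMakeBorder(big,0,0,0,780-big.shape[1],cv2.BORDER_CONSTANT)
    a=.172; ex=np.array([np.cos(a),np.sin(a)]); ey=np.array([-ex[1],ex[0]]); o=np.array([.593,-.0046])
    P=[(0,i*.052,0,(0,255,0)) for i in range(-3,4)]+[(.044,i*.052,.06,(0,0,255)) for i in range(-3,4)]+[(0,y,.046,(255,0,0)) for y in(-.179,0,.179)]+[(.006,-.17,.082,(255,255,0)),(.006,.17,.049,(255,255,0))]
    for x,y,z,col in P:
        q=proj(im,[*(o+x*ex+y*ey),z]); cv2.circle(big,tuple(int(v) for v in (q+.5-[c0,r0])*k),2,col,-1)
    out.append(big)
cv2.imwrite("pics/o6.png",np.vstack(out)[:600])
```

```text
(no output)
```

View pics/o6.png

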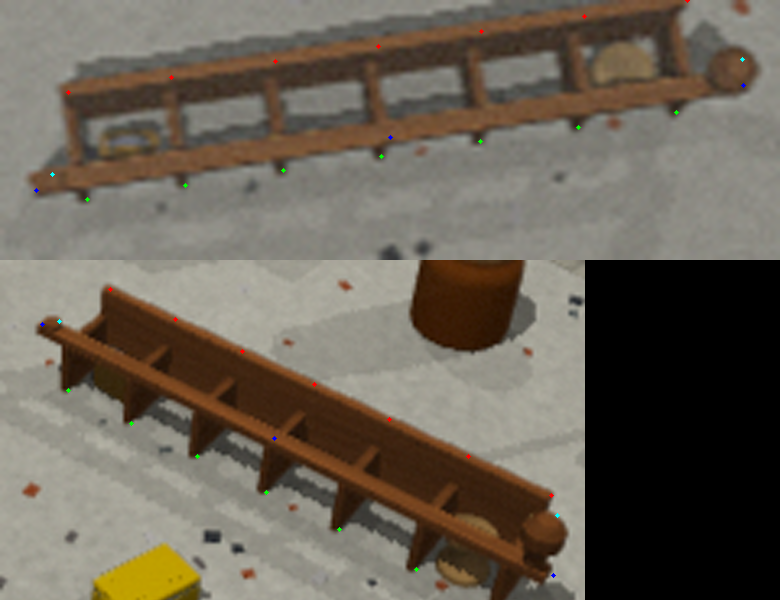

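Both views agree with the refined rack pose, origin (0.593,-0.004) and yaw 0.172; my earlier yaw was 2° too large. The touches still come out at about 42, 93 and 144 mm from the knob. I turn 2° and slide into the mouth.

```bash
python3 -m jog '[[[0,0,0,0,0,2.06,3],[0,0,0,0,0,0,3],[1,0,0,0,0,0,3],[1,0,0,0,0,0,3],[1,0,0,0,0,0,3],[1,0,0,0,0,0,3],[0.7,0,0,0,0,0,3],[0,0,0,0,0,0,3]]]'
python3 - <<'E'
from h import *
s=ctrl.get_state(); M=R.from_rotvec(s["tool_rot"]).as_matrix(); a=.172
d=s["position"][:2]-[.593,-.0036]; print("rack xy",d@[np.cos(a),np.sin(a)],d@[-np.sin(a),np.cos(a)],s["position"],M[:2,0],s["grip_width"])
E
```

```text
time: 11.7
position: [0.5735, -0.033, 0.0304]
tool_rot: [-3.13, -0.27, -0.001]
ft_force: [-0.7, -0.2, -0.4]
grip_width: 0.393
rack xy -0.02427675086166927 -0.025670168588945677 [ 0.573475   -0.03304643  0.03044278] [0.98526712 0.17102112] 0.39347366023248015
```

```bash
python3 -m jog '[[[0,0,0,0,0,0,5],[0,0,0,0,0,0,5],[0,0,0,0,0,0,5],[-2,0,0,0,0,0,5],[-2,0,0,0,0,0,5],[-0.5,0,0,0,0,0,5],[0,0,0,0,0,0,0],[0,0,0,0,0,0,0],[0,0,0,0,0,0,0],[0,0,0,0,0,0,0],[0,0,0,0,0,0,0]]]'
python3 - <<'E'
from h import *
s=ctrl.get_state(); a=.172
d=s["position"][:2]-[.593,-.0036]; print("rack xy",d@[np.cos(a),np.sin(a)],d@[-np.sin(a),np.cos(a)],s["position"],s["grip_width"])
im=imaging.get_image("side");f=im["frame"][...,::-1]
cv2.imwrite("pics/s7.png",cv2.resize(f[190:300,300:450],None,fx=5,fy=5,interpolation=cv2.INTER_CUBIC))
for r in finder.spot_point("pillbox_mid","side"):
    d=onz(im,r["point"],.011)[:2]-[.593,-.0036]; print(r["conf"],d@[np.cos(a),np.sin(a)],d@[-np.sin(a),np.cos(a)])
E
```

```text
time: 12.8
position: [0.5284, -0.041, 0.0305]
tool_rot: [-3.13, -0.269, -0.0]
ft_force: [0.5, 0.6, 0.2]
grip_width: 0.204
rack xy -0.07009664799728679 -0.025791843752614875 [ 0.52835202 -0.04100853  0.03047872] 0.2044360207541112
0.98 -0.1925537904731199 -0.18745868826454298
0.94 -0.21380885688724124 -0.09240474055360572
0.51 -0.005201787738499158 -0.023835843945177536
```

View pics/s7.png

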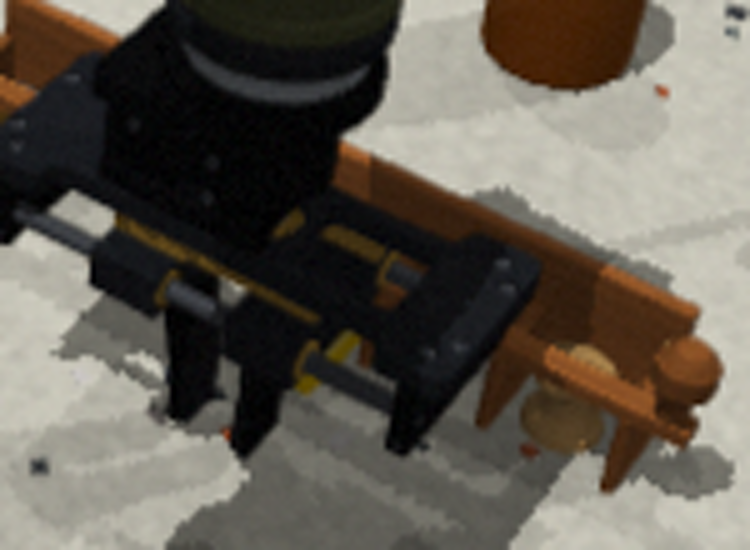

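The box sits in the mouth of the third gap, its near end at about (330,365) in the crop, and the fingers are closing behind it. Now I push it home.

```bash
python3 -m jog '[[[0,0,0.3,0,0,0,0],[0,0,0,0,0,0,0],[1,0,0,0,0,0,0],[1,0,0,0,0,0,0],[0.7,0,0,0,0,0,0],[0.5,0,0,0,0,0,0],[0.5,0,0,0,0,0,0],[0.5,0,0,0,0,0,0],[0.3,0,0,0,0,0,0],[0,0,0,0,0,0,0]]]'
python3 - <<'E'
from h import *
s=ctrl.get_state(); a=.172
d=s["position"][:2]-[.593,-.0036]; print("rack xy",d@[np.cos(a),np.sin(a)],d@[-np.sin(a),np.cos(a)],s["position"],s["grip_width"])
E
```

```text
time: 13.9
position: [0.5727, -0.0334, 0.0275]
tool_rot: [-3.13, -0.269, -0.001]
ft_force: [-0.8, 0.4, -0.3]
grip_width: 0.004
rack xy -0.025087836490199383 -0.025908892141124587 [ 0.57271674 -0.03342045  0.0275346 ] 0.0040284212028912905
```

Not home yet: expected at about x = -19.5. I continue in small steps, watching the force.

```bash
python3 -m jog '[[[0.2,0,0,0,0,0,0],[0.2,0,0,0,0,0,0],[0,0,0,0,0,0,0]]]'; python3 -m jog '[[[0.15,0,0,0,0,0,0],[0,0,0,0,0,0,0]]]'
```

```text
time: 14.2
position: [0.5739, -0.0334, 0.0271]
tool_rot: [3.13, 0.268, -0.009]
ft_force: [-6.2, -0.2, 4.7]
grip_width: 0.009
time: 14.4
position: [0.574, -0.0333, 0.027]
tool_rot: [3.129, 0.268, -0.013]
ft_force: [-9.7, -1.8, 6.9]
grip_width: 0.005
```

Firm contact at TCP x ≈ -0.024, a few mm earlier than predicted. It could be home or jammed, so I back off and look.

```bash
python3 -m jog '[[[-1,0,0,0,0,0,0],[-3,0,0,0,0,0,0],[-4,0,-2,0,0,0,0],[-4,0,-2,0,0,0,0],[-4,0,-3,0,0,0,0],[0,0,-4,0,0,0,0],[0,0,-4,0,0,0,0],[0,0,0,0,0,0,0]]]'
python3 - <<'E'
from h import *
a=.172;ex=np.array([np.cos(a),np.sin(a)]);ey=np.array([-ex[1],ex[0]])
im=imaging.get_image("side");f=im["frame"][...,::-1]
for c in("side","top"):
  if c=="top": im=imaging.get_image(c)
  for r in finder.spot_point("pillbox_mid",c):
    d=onz(im,r["point"],.011)[:2]-[.593,-.0036]; print(c,r["conf"],d@ex,d@ey)
  g=im["frame"][...,::-1]
  k=(200,280,300,420) if c=="side" else (165,215,290,365)
  g=cv2.resize(g[k[0]:k[1],k[2]:k[3]].copy(),(450,300),interpolation=cv2.INTER_CUBIC); sc=np.array([450/(k[3]-k[2]),300/(k[1]-k[0])])
  for x,y in((-.010,-.009),(-.010,-.043)):
      q=proj(im,[*(np.array([.593,-.0036])+x*ex+y*ey),.022]); cv2.circle(g,tuple(int(v) for v in (q+.5-[k[2],k[0]])*sc),2,(0,255,0),-1)
  o=g if c=="side" else np.vstack([o,g])
cv2.imwrite("pics/o8.png",o)
E
```

```text
time: 15.2
position: [0.4237, -0.0606, 0.1833]
tool_rot: [3.125, 0.267, 0.019]
ft_force: [0.1, -0.1, 0.5]
grip_width: 0.004
side 0.79 -0.21137299975005006 -0.08326513404024401
side 0.79 -0.18965649618202118 -0.1853403643868922
side 0.59 0.005851679386229464 -0.023820653104655462
top 0.79 0.023132593843372892 -0.02696205770342697
top 0.58 -0.06209272999301012 -0.21662780241649618
```

View pics/o8.png

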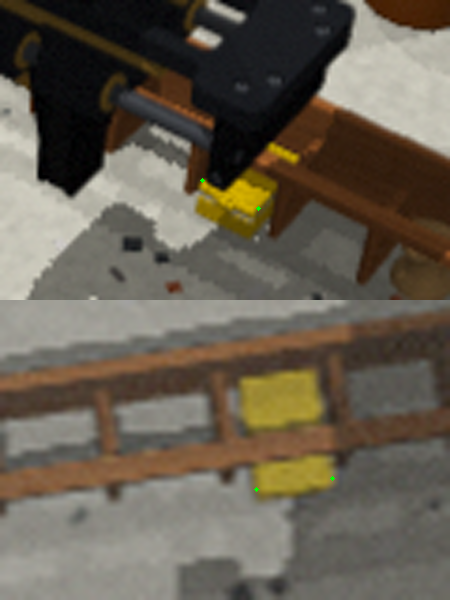

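The box is square in the third gap, with clearance on both sides, so it isn't jammed. Its near end is at the predicted home corners (green). One numeric check before handing in: the box's two ends along the gap, and the bystanders.

Run:
```python
from h import *
a=.172;ex=np.array([np.cos(a),np.sin(a)]);ey=np.array([-ex[1],ex[0]]);o=np.array([.593,-.0036])
im=imaging.get_image("top"); hsv=cv2.cvtColor(im["frame"],cv2.COLOR_RGB2HSV)
m=(abs(hsv[...,0].astype(int)-28)<5)&(hsv[...,1]>150)
ys,xs=np.nonzero(m); w=np.array([(onz(im,((y+.5)/420,(x+.5)/560),.022)[:2]-o) for y,x in zip(ys,xs)]); rx,ry=w@ex,w@ey
k=(rx>-.04)&(abs(ry+.026)<.03); print("box top x",rx[k].min(),rx[k].max(),"y",ry[k].min(),ry[k].max())
for n in("spool","padlock","flask_lid","keys","bowl"):
    for r in finder.spot_point(n,"top")[:1]: print(n,r["conf"].__round__(2),onz(im,r["point"],0).round(4))
```

```text
box top x -0.015170215644950354 0.038398116148600774 y -0.042730997515598126 -0.01043933385774055
spool 0.44 [ 0.636  -0.1221  0.    ]
padlock 0.42 [0.594  0.1297 0.    ]
flask_lid 0.77 [0.4805 0.2006 0.    ]
keys 0.57 [ 0.5803 -0.2306  0.    ]
bowl 0.77 [0.4536 0.4288 0.    ]
```

Both the touch and the picture put the far end about 4–5 mm short of my board estimate. That is within the rack estimate's error, but close to the limit, so I push again more firmly to be sure.

```bash
python3 -m jog '[[[0,0,4,0,0,0,0],[0,0,4,0,0,0,0],[4,0,3,0,0,0,0],[4,-0.1,2.2,0,0,0,0],[4,0,2.0,0,0,0,0],[0,0,0,0,0,0,0],[0,0,0,0,0,0,0]]]'
python3 - <<'E'
from h import *
s=ctrl.get_state(); a=.172
d=s["position"][:2]-[.593,-.0036]; print("rack xy",d@[np.cos(a),np.sin(a)],d@[-np.sin(a),np.cos(a)],s["position"],R.from_rotvec(s["tool_rot"]).as_matrix().round(3)[:,2])
E
```

```text
time: 16.4
position: [0.5386, -0.0377, 0.0242]
tool_rot: [-3.128, -0.27, 0.003]
ft_force: [-0.8, -0.1, 0.4]
grip_width: 0.005
rack xy -0.05947503742783099 -0.024299222721147234 [ 0.53856144 -0.03772002  0.02415286] [-0.002  0.002 -1.   ]
```

```bash
python3 -m jog '[[[0,0.2,-0.3,0,0,0,0],[1,0,0,0,0,0,0],[1,0,0,0,0,0,0],[1,0,0,0,0,0,0],[0.5,0,0,0,0,0,0],[0.3,0,0,0,0,0,0],[0.2,0,0,0,0,0,0],[0,0,0,0,0,0,0]]]';python3 -m jog '[[[0.2,0,0,0,0,0,0],[0.2,0,0,0,0,0,0],[0,0,0,0,0,0,0]]]'
```

```text
time: 17.2
position: [0.5742, -0.0342, 0.0277]
tool_rot: [3.13, 0.268, -0.014]
ft_force: [-9.1, -1.1, 7.0]
grip_width: 0.008
time: 17.5
position: [0.5744, -0.0343, 0.0271]
tool_rot: [3.129, 0.267, -0.027]
ft_force: [-17.5, -2.2, 13.4]
grip_width: 0.007
```

A hard stop at the same place with 17.5 N. I retreat and look closely at the hinge end against the board.

```bash
python3 -m jog '[[[-1,0,0,0,0,0,0],[-3,0,0,0,0,0,0],[-4,0,-2,0,0,0,0],[-4,0,-2,0,0,0,0],[-4,0,-3,0,0,0,0],[-2,0,-4,0,0,0,0],[-2,0,-4,0,0,0,0],[0,0,0,0,0,0,0]]]'
python3 - <<'E'
from h import *
a=.172;ex=np.array([np.cos(a),np.sin(a)]);ey=np.array([-ex[1],ex[0]]);o=np.array([.593,-.0036])
im=imaging.get_image("top"); k=(165,213,300,364)
g=cv2.resize(im["frame"][k[0]:k[1],k[2]:k[3],::-1],None,fx=12,fy=12,interpolation=cv2.INTER_CUBIC)
for y in(-.078,.026,-.052,0,-.026):
  for x,z,c in((.044,0,(0,255,0)),(.044,.022,(255,0,0)),(.044,.06,(0,0,255)),(0,.046,(255,255,0)),(.012,.046,(255,255,0)),(0,0,(0,255,0))):
    q=proj(im,[*(o+x*ex+y*ey),z]); cv2.circle(g,tuple(int(v) for v in (q-[k[2],k[0]])*12),3,c,-1)
cv2.imwrite("pics/t9.png",g)
E
```

```text
time: 18.3
position: [0.3865, -0.0683, 0.184]
tool_rot: [3.124, 0.266, 0.016]
ft_force: [1.1, -0.4, -0.0]
grip_width: 0.005
```

View pics/t9.png

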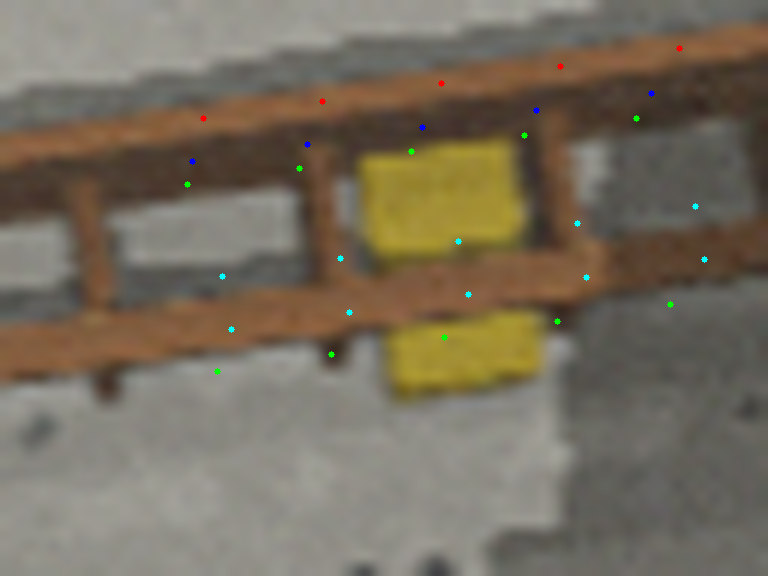

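This crop shows my rack model sits about 1.5 px (4 mm) too far back. The rail's front edge, the board's foot and the box's far edge at (435,147) are all offset by the same amount. So the hinge end is at the board, square, with clearance on both sides. Handing in.

```bash
python3 -c "
from bench import close_job
print(close_job())"
```

```text
the job is handed in; nothing more can be done
None
```

I counted along the rail from the knob, then put the leftmost yellow pillbox into the third gap and handed the job in at about 18 s. No verdict was reported.

- **Counting:** shut fingers touched the rail about 42, 93 and 144 mm from the knob, with 13 to 21 N of contact force, and went no further along.
- **Moving the box:** I held it lightly between the fingers and slid it flat on the ledge to the mouth of the gap. I then pushed it in with the fingers shut. It met a hard stop at the same place on two pushes, at 9.7 N and 17.5 N.
- **Last checks:** the final picture shows the box square in the third gap, clear of both dividers, with its hinge end at the back board. The arm stood clear. The spool, padlock, flask lid, keys and bowl were still within about 13 mm of their first detections, checked before the second push.
- **What disagreed:**
  - My first rack yaw was 2° too large; I corrected it before the box entered the gap.
  - By the corrected rack position the box looked 4 to 5 mm short of the board. The last crop showed the rail and board offset by about the same amount, so I put this down to an error in my estimate.

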